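# Key the great wheel onto the clock's main arbor and collar it

### The job

The brass great wheel is on the main arbor of the clock movement but sits high, because the tab in its hub has not found the arbor's keyway: turn it round gently, without forcing it, until it drops, and see it fully home and flat on the flange. Then slip the dark steel collar over the arbor so that it lies flat on the wheel's hub, let go, and leave the other things on the bench where they are.

Things in the scene. Friction and masses are not known exactly. Their poses are not given: they have to be found in the camera images.
- wheel: brass clock wheel lying flat, 194 mm across its teeth, about 0.7 kg. Origin: centre of the hub's underside, z up. Hub 48 mm across, 34 mm tall. Rim (radius 78 to 97 mm) and four arms (11 mm wide, along its own +x, +y, -x, -y) are 7 mm thick, 13 to 20 mm above the origin; between them four open windows, centred on the diagonals, radius 24 to 78 mm. Its tab is inside the bore on the +x side
- hub_top (a point): centre of the hub's top, 34 mm above the wheel's origin. Its 8 mm wide tab rides on the arbor's seat, so the wheel sits 10 mm high, cocked by up to 0.08 rad, and turns either way with an uneven drag (1 to 8 N at an arm); with the tab over the keyway (within 0.1 rad) it falls 10 mm by its own weight, at the latest when eased off, and then turns no more (0.1 rad of play). This point is then 94 mm up
- holder: aluminium movement holder fixed to the bench (110 mm along its x, 260 mm along its y over two black knurled screws), with a round clock movement clamped in it whose small wheels reach 58 mm above the bench, under the great wheel. Origin: on the bench under the axis of the upright main arbor, z up. The arbor is locked and does not turn
- flange (a point): centre of the top of the arbor's flange, 54 mm across, 60 mm above the bench. The wheel's underside lies on it when the wheel is home (and is 70 mm above the bench while it rides high)
- seat_top (a point): centre of the top of the arbor's seat, 27 mm thick, 82 mm above the bench, which has one keyway, 10.5 mm wide and 11 mm deep, in its side. The keyway's direction differs every time, bears no relation to the holder's yaw, is covered by the hub and is not measured: it is found by turning the wheel, at most one whole turn
- arbor_tip (a point): top end of the main arbor, on its axis, 126 mm above the bench; above the seat the arbor is a plain bar 16 mm thick with a round nose (8 mm radius)
- collar: dark steel set collar, a ring 40 mm outside, 19.6 mm bore, 20 mm tall, about 0.13 kg, standing loose on the bench to one side. Origin: centre of its underside, z along its bore. In place on the hub its underside is 94 mm above the bench
- oil_bottle: amber oil bottle, 38 mm across, 75 mm tall, origin at its foot; a bystander
- loupe: black eye loupe, 44 mm across, 36 mm tall, origin at its foot; a bystander
- drum: round steel movement case with small wheels on top, 68 mm across, 28 mm tall, origin at its foot; a bystander
- spare_wheel: small brass wheel lying flat, 72 mm across, 14 mm tall at its pivot, origin at its underside; a bystander
- screwdriver: screwdriver with red handle, 160 mm, lying along its x; a bystander
- file: file with black handle, 165 mm, lying along its x; a bystander
Not all that is in view belongs to the job. Of the things like the wheel, leave any that is purple or turquoise; of the rest the smaller one is meant.

How it is judged (in metres and radians):
On the way:
1. the wheel has dropped onto its key: its underside within 3 mm of the flange, flat and centred (z of wheel in the frame of holder below 0.063 m and horizontal distance between wheel and holder below 0.004 m and angle between wheel's own z axis and vertical below 0.04 rad), for 0.2 s.
At the end, for the whole second after the job is handed in: The wheel is home on its key (underside within 3 mm of the flange, within 4 mm of the arbor's axis, tilted less than 0.04 rad), the collar lies on its hub round the arbor (underside 91 to 98 mm above the bench, within 5 mm of the axis, tilted less than 0.06 rad), and both are at rest (all of step 1 and z of collar in the frame of holder between 0.091 and 0.098 m and horizontal distance between collar and holder below 0.005 m and angle between collar's own z axis and vertical below 0.06 rad and linear speed of each of wheel, collar below 0.02 m/s); the robot touches nothing.
It fails at once if the wheel is forced: more than 40 N between the robot and the wheel (contact force between any of the fingers, the arm and wheel above 40 N).
It fails at once if a bystander (oil bottle, loupe, steel drum, spare wheel, screwdriver or file) is pushed more than 30 mm from its place (distance of any of oil_bottle, loupe, drum, spare_wheel, screwdriver, file from where it was at the start of the episode above 0.03 m).
It also fails if it takes over 64 s, if anything falls off the work surface, if the arm or the gripper's body presses on something with over 40 N, if the wrist force passes 120 N, or if a joint passes its speed limit or range.

### The arm

A 6-joint arm with a two-finger parallel gripper is mounted at the origin on the work surface. World frame = base frame: x ahead of the robot, y to its left, z up, the work surface at z = 0. Lengths are in m, angles in degrees, forces in N, time in s.
With the tool pointing down it reaches from about 0.375 to 0.9 m from the base axis. Payload 3.1 kg.
Tool frame: the origin (TCP) lies at the very end of the fingers, on their centre line; the grasp point (between the pads) lies 19 mm behind it; z points along the fingers, y is the line along which they close (so a half turn about z gives the same grasp; the last joint's range is limited). The gripper opens to 87 mm and grips with 3 to 60 N. Pads are 19 mm wide; open, the fingers measure 117 mm over their backs; the gripper's body (75 mm by 190 mm) begins 51 mm behind the grasp point.
Start: joints at [61.564, 30.224, 82.088, -0, 67.689, -10.227], TCP at [0.195, 0.594, 0.223] pointing down, gripper open.
Joint ranges: [-176.69, 176.69], [-43.24, 126.21], [12.49, 139.97], [-82, 262], [0, 151.66], [-163.58, 163.58]. Speed limits (degrees/s): [159.86, 159.86, 180, 180, 180, 180].

### API

Orientations are given as a 3x3 rotation matrix whose columns are the frame's x, y, z axes.
In Python, from rig import bot gives the robot as it stands.
- The arm moves only by the tool move_arm, never from a script. Its argument "increments" is a list of rows, each an object with "xyz": the shift along the tool's x, y, z in mm, a list of three; "roll": the turn about the tool's z in rad; "grip": the opening in per cent of the stroke, from 0 (shut) to 100 (fully open). A call has 1 to 5 rows; each row shifts and turns the commanded pose from where the row before left it, along the tool's axes as they then stand; what a row does not reach is not made up. A row lasts 1/12 s, in which the tool goes at most 41.7 mm and 7.16 degrees, less where a joint would pass 70% of its speed; a pose out of reach is approached as far as the arm can. A call is refused whole if a number of a shift passes 41.7 or a number of a turn 0.125, either way. A call with a gripper value outside its range is refused whole. The fingers move at their own pace and stop on an object; the grip force is fixed at half the most. Time passes only in rows, so rows that do not move let the fingers close. It gives the time, the measured TCP pose, the force, the opening and the grip force at its end, in the units of the state.
- bot.read_state(): the state, without advancing time (a new reading comes with each control period).
- bot.capture(name): name is "side" or "top" or "wrist"; returns (picture, depth): 480x640x3 uint8, red, green, blue; 480x640 float32, m along the optical axis (not along the pixel's ray), 0 where there is no reading.
- bot.camera_model(name): a dict with "intrinsics" (3x3 intrinsics, pixels), "rvec" (rotation vector, rad) and "tvec" (3), from world to camera coordinates, as OpenCV has them; the wrist camera has in their place "tool_from_camera" (4x4, takes a point from camera to tool coordinates, whose origin is the TCP and whose axes are the flange's). Camera axes: x right, y down, z forward; pixel columns grow to the right and rows downward; lengths in m; the calibration is good to about 2 mm. The wrist camera is an equidistant fisheye: a pixel r from the principal point sees the ray r / f radians off the axis. A picture is of the moment at which its call begins: read the wrist's pose just before it. camera_model takes no time and is no camera call.
- bot.hand_in(): hands the job in; it is judged then, once.
Trained networks look in the newest picture that a camera, given by its name, has taken for a name from the list of things; names that differ only in an ending like _2 or _b are one class to them, and where a whole thing is asked for, a point or a joint stands for the part that bears it (a point fixed in the world has none). Each returns a list of dicts, best first, with "conf" (0 to 1); they miss things now and then, are a little off and sometimes report something else, mostly with a low value. They report only what shows in the picture. A call takes as long as a camera call. They do not tell look-alikes from the thing itself.
- bot.spot_in(label, camera): "at" ([x, y, z] in m, in the coordinates of the camera as it stood for that picture, good to about 4 mm: the middle of the surface that is visible of it).
- bot.trace(label, camera): "mask" (480x640 bool, what is visible of it).
The state is a dict: "time_s": time; "joint_positions": joint angles; "qvel": joint speeds; "tau": joint torques, N m; "position": TCP position; "tcp_rot": TCP orientation; "force": force on the tool from outside, world axes, zero at the start; "moment": the same for the moment, N m; "opening": opening from 0.0 (shut) to 1.0 (fully open); "grasp_force": force on a finger pad.
Only numpy, scipy, OpenCV 4.12 (cv2) and the standard library are available. Lean on these libraries where they do the work, as an engineer would, in place of code of your own. Each camera call takes 0.05 s, during which the arm holds its last target. There are 200 camera calls.

## Working session

There is one attempt and no reset: what is moved stays moved. The work goes in short steps, Python scripts to look and compute and a tool call to move; the robot and the scene stay as the last step left them, time stands still between calls to the robot, and variables do not carry over. Pictures are saved under pics/ and viewed, at most 10 in all, crops included, and the job is handed in when it is done.

Besides the shell and the picture viewer there is one more tool, called after "Request:" as name([rows], argument=value, ...), one row to a line, values as JSON. move_arm: Moves the arm, as the interface text tells. Its arguments: {"type":"object","properties":{"increments":{"type":"array"}},"required":["increments"]}

```bash
ls; mkdir -p pics
cat > h.py <<'E'
import numpy as np, cv2
from rig import bot
def cap(n):
    im,d=bot.capture(n); return im,d
def save(im,f): cv2.imwrite('pics/'+f,cv2.cvtColor(im,cv2.COLOR_RGB2BGR))
def c2w(n,p):
    m=bot.camera_model(n); p=np.asarray(p,float)
    if n=='wrist':
        s=bot.read_state(); T=np.array(m['tool_from_camera'])
        q=p@T[:3,:3].T+T[:3,3]
        return q@np.array(s['tcp_rot']).T+np.array(s['position'])
    R=cv2.Rodrigues(np.array(m['rvec'],float))[0]
    return (p-np.array(m['tvec']).ravel())@R
def cloud(n,d,mask):
    m=bot.camera_model(n);K=np.array(m['intrinsics'])
    v,u=np.nonzero(mask&(d>0)); z=d[v,u]
    x=(u-K[0,2])/K[0,0]; y=(v-K[1,2])/K[1,1]
    if n=='wrist':
        r=np.hypot(x,y)+1e-9; k=np.tan(r)/r; x=x*k;y=y*k
    return c2w(n,np.c_[x*z,y*z,z]),u,v
E
python3 - <<'E'
from h import *
s=bot.read_state();print(s['tcp_rot'],s['force'],s['time_s'])
for n in('top','side'):
    im,d=cap(n); save(im,n+'0.png')
    for l in('wheel','collar','holder','oil_bottle','loupe','drum','spare_wheel','screwdriver','file'):
        for r in bot.spot_in(l,n): 
            print(n,l,round(r['conf'],2),np.round(c2w(n,r['at']),3))
E
```

```text
pics
[[-9.49920191e-01  3.12490973e-01 -1.01104784e-03]
 [ 3.12492396e-01  9.49918351e-01 -1.90503248e-03]
 [ 3.65107437e-04 -2.12557358e-03 -9.99997674e-01]] [ 0.25037504 -0.54813457 -1.17030461] 0.0
top wheel 0.82 [ 0.546 -0.031  0.091]
top wheel 0.72 [ 0.32 -0.19  0.02]
top wheel 0.62 [0.233 0.256 0.025]
top wheel 0.62 [0.4   0.464 0.017]
top collar 0.64 [ 0.444 -0.331  0.032]
top holder 0.94 [ 0.544 -0.023  0.05 ]
top oil_bottle 0.68 [0.458 0.3   0.052]
top loupe 0.79 [0.598 0.289 0.034]
top drum 0.84 [ 0.444 -0.329  0.031]
top spare_wheel 0.94 [0.742 0.056 0.007]
top screwdriver 0.59 [ 0.746 -0.145  0.025]
top file 0.71 [ 0.541 -0.024  0.047]
top file 0.54 [ 0.752 -0.292  0.007]
side wheel 0.84 [ 0.31 -0.2   0.02]
side wheel 0.77 [ 0.541 -0.041  0.09 ]
side wheel 0.77 [0.396 0.452 0.021]
side wheel 0.58 [0.227 0.229 0.029]
side collar 0.89 [ 0.579 -0.311  0.019]
side holder 0.85 [ 0.538 -0.048  0.044]
side oil_bottle 0.71 [0.458 0.292 0.043]
side loupe 0.67 [0.594 0.282 0.024]
side drum 0.97 [ 0.435 -0.336  0.028]
side spare_wheel 0.86 [0.738 0.042 0.005]
side screwdriver 0.9 [ 0.746 -0.147  0.019]
side screwdriver 0.59 [ 0.751 -0.303  0.004]
side file 0.8 [ 0.748 -0.301  0.006]
side file 0.66 [0.739 0.044 0.006]
```

View pics/top0.png

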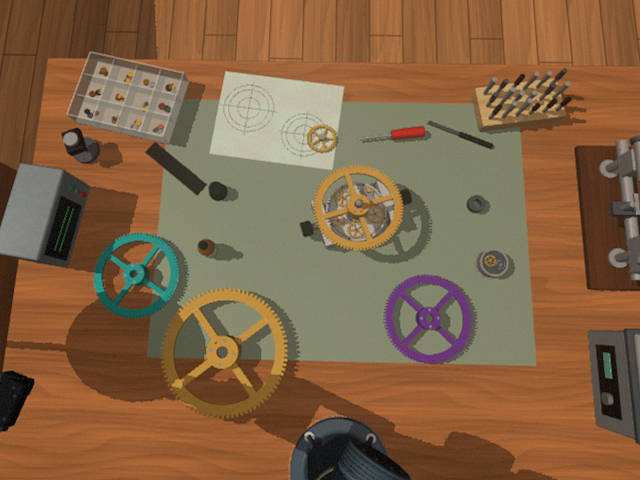

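View pics/side0.png

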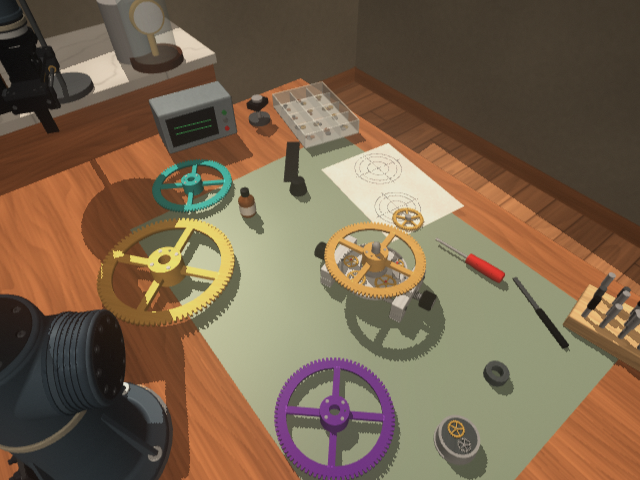

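The candidates in the top picture are brass at (359,207) on the movement, large brass at (222,352), turquoise at (137,275) and purple at (429,318). The smaller brass one, on the arbor at (359,207), is the one meant. The collar is at (478,204) and the drum at (493,262). Next I'll confirm with a crop and measure.

```bash
cat >> h.py <<'E'
from scipy.optimize import least_squares
def circ(P,r=None):
    f=(lambda q:np.hypot(P[:,0]-q[0],P[:,1]-q[1])-(q[2] if r is None else r))
    return least_squares(f,[*np.median(P[:,:2],0),r or .03],loss='soft_l1',f_scale=.001).x
E
python3 - <<'E'
from h import *
for n in('top','side'):
    im,d=cap(n)
    P,u,v=cloud(n,d,np.ones(d.shape,bool))
    D=np.hypot(P[:,0]-.545,P[:,1]+.035)
    t=(D<.05)&(P[:,2]>.112); print(n,'tip',t.sum(),P[t].mean(0),P[t].max(0))
    w=(D<.13)&(P[:,2]>.074)&(P[:,2]<.104)
    Q=P[w]; A=np.c_[Q[:,:2],np.ones(len(Q))]
    # rim plane: radial band
    r=(np.hypot(*(Q[:,:2]-[.545,-.035]).T)>.07); c=np.linalg.lstsq(A[r],Q[r,2],rcond=None)[0]
    print('rim plane',c[:2],'bbox',np.percentile(Q,.5,0),np.percentile(Q,99.5,0),'mid',(np.percentile(Q,.5,0)+np.percentile(Q,99.5,0))/2)
    k=np.hypot(P[:,0]-.578,P[:,1]+.315)<.035; k&=P[:,2]>.012
    print('collar',k.sum(),P[k].min(0),P[k].max(0)); kt=k&(P[:,2]>.017); print('top ring',P[kt].min(0),P[kt].max(0))
    if n=='top':
        crop=np.hstack([cv2.resize(im[150:270,300:420],(480,480),interpolation=2),cv2.resize(im[170:250,440:520],(300,480),interpolation=2)]); save(crop,'crop.png')
E
```

```text
top tip 49 [ 0.55003318 -0.02813667  0.1220609 ] [ 0.55745811 -0.02119626  0.12854025]
rim plane [-0.06496583 -0.02166001] bbox [ 0.45775753 -0.1229038   0.07716294] [0.64534101 0.06491187 0.10368806] mid [ 0.55154927 -0.02899596  0.0904255 ]
collar 202 [ 0.56387786 -0.32711074  0.01205109] [ 0.60409357 -0.28883872  0.02448326]
top ring [ 0.56419412 -0.32711074  0.01711472] [ 0.60255688 -0.28949389  0.02448326]
side tip 68 [ 0.54886023 -0.03193129  0.11978287] [ 0.55800635 -0.02397686  0.12808569]
rim plane [-0.06450676 -0.02173505] bbox [ 0.455845   -0.12541924  0.07640644] [0.64444019 0.06347838 0.10369824] mid [ 0.55014259 -0.03097043  0.09005234]
collar 370 [ 0.5628379  -0.33031278  0.01209216] [ 0.60300924 -0.2911046   0.02270611]
top ring [ 0.56288941 -0.33031278  0.01700422] [ 0.60257141 -0.29114739  0.02270611]
```

View pics/crop.png

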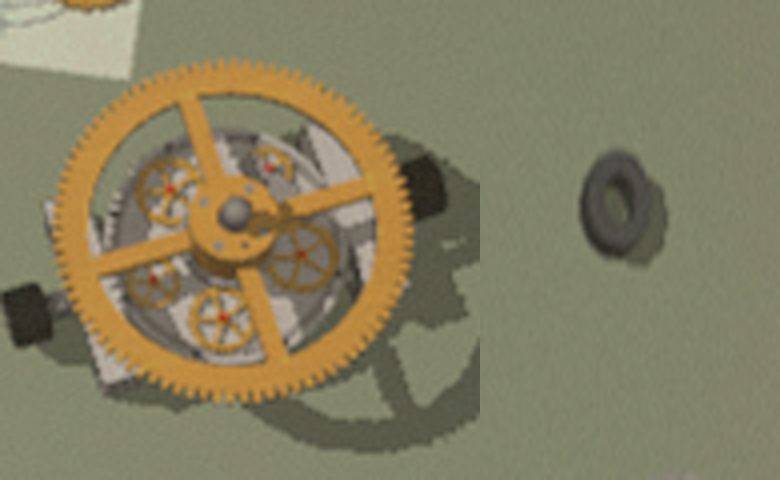

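The crop confirms it: the brass wheel sits on the movement, cocked about 0.07 rad, with the arbor at its centre, and the dark collar is at right. Plan: put the open fingers in opposite windows with the tips at z≈0.082. At that height they push the arms while the wheel rides high (arms at 83–90 mm) and pass over them once it's home (80 mm), so they can't force it.

Run:
```python
from h import *
c=np.array([.5505,-.0295])
for n in('top','side'):
    im,d=cap(n); P,u,v=cloud(n,d,np.ones(d.shape,bool))
    q=P[:,:2]-c; r=np.hypot(*q.T); 
    hz=P[:,2]-(.09-.065*q[:,0]-.0217*q[:,1])
    w=(r>.035)&(r<.072)&(abs(hz)<.006); a=np.arctan2(q[w,1],q[w,0])
    ph=np.angle(np.exp(4j*a).mean())/4; print(n,w.sum(),'arm angle deg mod 90',np.degrees(ph), abs(np.exp(4j*a).mean()))
s=bot.read_state();R=np.array(s['tcp_rot']);p=np.array(s['position'])
goal=np.array([.5505,-.0295,.19]); 
yaw0=np.degrees(np.arctan2(R[1,1],R[0,1])); print('yaw',yaw0,p,s['opening'])
```

```text
top 363 arm angle deg mod 90 18.144742514561443 0.9595197536768157
side 397 arm angle deg mod 90 18.085064343898885 0.9556187956974846
yaw 71.79488773708708 [0.19525551 0.59369629 0.22255418] 0.9958452603768407
```

Request:
move_arm([
  {"xyz": [-29.6,-26.7,1.8],"roll": 0,"grip": 100},
  {"xyz": [-29.6,-26.7,1.8],"roll": 0,"grip": 100},
  {"xyz": [-29.6,-26.7,1.8],"roll": 0,"grip": 100},
  {"xyz": [-29.6,-26.7,1.8],"roll": 0,"grip": 100},
  {"xyz": [-29.6,-26.7,1.8],"roll": 0,"grip": 100},
])

```text
time_s: 1.62
position: [0.2946, 0.4192, 0.2136]
tcp_rot: [[-0.95, 0.312, 0.001], [0.312, 0.95, 0.0], [-0.0, 0.0, -1.0]]
force: [1.5, -0.5, 0.1]
opening: 0.998
grasp_force: 0.0
```

Request:
move_arm([
  {"xyz": [-29.6,-26.7,1.8],"roll": 0,"grip": 100},
  {"xyz": [-29.6,-26.7,1.8],"roll": 0,"grip": 100},
  {"xyz": [-29.6,-26.7,1.8],"roll": 0,"grip": 100},
  {"xyz": [-29.6,-26.7,1.8],"roll": 0,"grip": 100},
  {"xyz": [-29.6,-26.7,1.8],"roll": 0,"grip": 100},
])

```text
time_s: 2.03
position: [0.3938, 0.2459, 0.2048]
tcp_rot: [[-0.95, 0.312, 0.001], [0.312, 0.95, 0.0], [-0.001, 0.001, -1.0]]
force: [1.1, -0.0, -0.1]
opening: 1.0
grasp_force: 0.0
```

Request:
move_arm([
  {"xyz": [-29.6,-26.7,1.8],"roll": 0,"grip": 100},
  {"xyz": [-29.6,-26.7,1.8],"roll": 0,"grip": 100},
  {"xyz": [-29.6,-26.7,1.8],"roll": 0,"grip": 100},
  {"xyz": [-29.6,-26.7,1.8],"roll": 0,"grip": 100},
  {"xyz": [-29.6,-26.7,1.8],"roll": 0,"grip": 100},
])

```text
time_s: 2.45
position: [0.4927, 0.0726, 0.1957]
tcp_rot: [[-0.95, 0.313, 0.001], [0.313, 0.95, 0.0], [-0.001, 0.0, -1.0]]
force: [0.4, 0.6, -0.2]
opening: 1.0
grasp_force: 0.0
```

Request:
move_arm([
  {"xyz": [-29.6,-26.7,1.8],"roll": 0,"grip": 100},
  {"xyz": [-29.6,-26.7,1.8],"roll": 0,"grip": 100},
  {"xyz": [-29.6,-26.7,1.8],"roll": 0,"grip": 100},
  {"xyz": [0,0,0],"roll": -0.121,"grip": 100},
  {"xyz": [0,0,0],"roll": -0.121,"grip": 100},
])

```text
time_s: 2.87
position: [0.5529, -0.0322, 0.19]
tcp_rot: [[-0.997, 0.074, 0.001], [0.074, 0.997, -0.0], [-0.001, -0.0, -1.0]]
force: [-0.8, -0.3, 1.2]
opening: 1.0
grasp_force: 0.0
```

Request:
move_arm([
  {"xyz": [0,0,0],"roll": -0.121,"grip": 100},
  {"xyz": [0,0,0],"roll": -0.121,"grip": 100},
  {"xyz": [0,0,0],"roll": -0.121,"grip": 100},
  {"xyz": [0,0,0],"roll": -0.121,"grip": 100},
  {"xyz": [0,0,0],"roll": -0.121,"grip": 100},
])

```text
time_s: 3.28
position: [0.5513, -0.0294, 0.1902]
tcp_rot: [[-0.86, -0.51, 0.0], [-0.51, 0.86, -0.0], [-0.0, -0.0, -1.0]]
force: [0.3, 0.4, -0.3]
opening: 1.0
grasp_force: 0.0
```

Request:
move_arm([
  {"xyz": [0,0,0],"roll": -0.121,"grip": 100},
  {"xyz": [0,0,0],"roll": -0.121,"grip": 100},
  {"xyz": [0,0,0],"roll": -0.121,"grip": 100},
  {"xyz": [0,0,0],"roll": -0.121,"grip": 100},
  {"xyz": [0,0,0],"roll": 0,"grip": 100},
])

```text
time_s: 3.7
position: [0.5513, -0.0294, 0.1903]
tcp_rot: [[-0.528, -0.849, 0.0], [-0.849, 0.528, -0.0], [-0.0, -0.0, -1.0]]
force: [-0.1, 1.0, -0.1]
opening: 0.998
grasp_force: 0.0
```

Now I'll check from the wrist camera that the fingers sit above the windows and that the tip is centred.

Run:
```python
from h import *
s=bot.read_state()
im,d=cap('wrist'); save(im,'w1.png')
P,u,v=cloud('wrist',d,np.ones(d.shape,bool))
D=np.hypot(P[:,0]-.5505,P[:,1]+.0295)
t=(D<.04)&(P[:,2]>.114)&(P[:,2]<.14); print(t.sum(),P[t].mean(0) if t.any() else 0)
h=(D<.13)&(abs(P[:,2]-.09)<.015); print(h.sum(),np.percentile(P[h],1,0),np.percentile(P[h],99,0))
```

```text
489 [ 0.54985757 -0.03181595  0.12250636]
19667 [ 0.45785539 -0.1233413   0.07971788] [0.63618419 0.05124382 0.10448687]
```

View pics/w1.png

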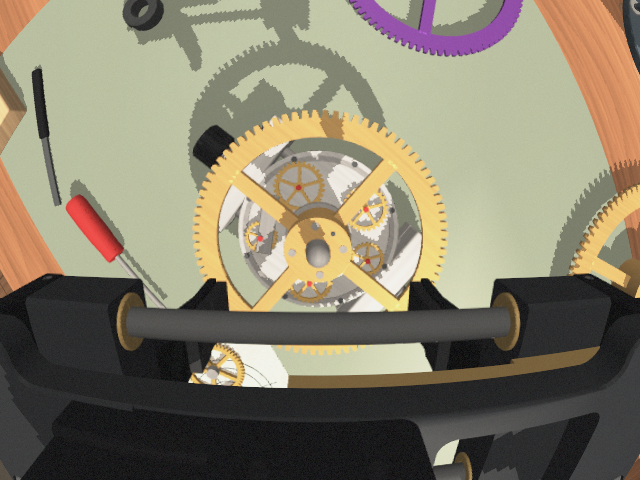

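The wrist view shows the hub at (318,250) and the fingertips at about (210,290) and (430,290), over the left and right windows. Next I'll descend and start turning with positive roll.

Request:
move_arm([
  {"xyz": [0,0,27],"roll": 0,"grip": 100},
  {"xyz": [0,0,27],"roll": 0,"grip": 100},
  {"xyz": [0,0,27],"roll": 0,"grip": 100},
  {"xyz": [0,0,15],"roll": 0,"grip": 100},
  {"xyz": [0,0,12],"roll": 0,"grip": 100},
])

```text
time_s: 4.17
position: [0.5502, -0.0291, 0.0803]
tcp_rot: [[-0.532, -0.847, -0.003], [-0.847, 0.532, 0.001], [0.001, 0.003, -1.0]]
force: [0.4, 0.2, 0.1]
opening: 0.999
grasp_force: 0.0
```

Request:
move_arm([
  {"xyz": [0,0,0],"roll": 0.06,"grip": 100},
  {"xyz": [0,0,0],"roll": 0.06,"grip": 100},
  {"xyz": [0,0,0],"roll": 0.06,"grip": 100},
  {"xyz": [0,0,0],"roll": 0.06,"grip": 100},
  {"xyz": [0,0,0],"roll": 0.0,"grip": 100},
])

```text
time_s: 4.58
position: [0.5513, -0.0294, 0.0821]
tcp_rot: [[-0.718, -0.696, 0.0], [-0.696, 0.718, 0.0], [-0.0, 0.0, -1.0]]
force: [-0.9, 0.2, 0.3]
opening: 1.002
grasp_force: 0.0
```

Request:
move_arm([
  {"xyz": [0,0,0],"roll": 0.04,"grip": 100},
  {"xyz": [0,0,0],"roll": 0.04,"grip": 100},
  {"xyz": [0,0,0],"roll": 0.04,"grip": 100},
  {"xyz": [0,0,0],"roll": 0.04,"grip": 100},
  {"xyz": [0,0,0],"roll": 0.0,"grip": 100},
])

```text
time_s: 5.0
position: [0.5508, -0.0295, 0.0821]
tcp_rot: [[-0.818, -0.575, -0.001], [-0.575, 0.818, -0.0], [0.001, 0.0, -1.0]]
force: [-1.0, -1.3, -0.2]
opening: 0.996
grasp_force: 0.6
```

Request:
move_arm([
  {"xyz": [0,0,0],"roll": 0.04,"grip": 100},
  {"xyz": [0,0,0],"roll": 0.04,"grip": 100},
  {"xyz": [0,0,0],"roll": 0.04,"grip": 100},
  {"xyz": [0,0,0],"roll": 0.04,"grip": 100},
  {"xyz": [0,0,0],"roll": 0.0,"grip": 100},
])

```text
time_s: 5.42
position: [0.5509, -0.0295, 0.0822]
tcp_rot: [[-0.899, -0.438, -0.001], [-0.438, 0.899, -0.0], [0.001, 0.0, -1.0]]
force: [-1.5, -1.1, -0.0]
opening: 1.002
grasp_force: 0.5
```

```bash
cat >> h.py <<'E'
def check():
    c=np.array([.5505,-.0305])
    for n in('top','side'):
        im,d=cap(n); P,u,v=cloud(n,d,np.ones(d.shape,bool))
        col=im[v,u].astype(int); brass=(col[:,0]-col[:,2]>60)
        q=P[:,:2]-c; r=np.hypot(*q.T); k=brass&(r>.08)&(r<.094)&(abs(P[:,2]-.085)<.02)
        A=np.c_[q[k],np.ones(k.sum())]; z=P[k,2]
        f=least_squares(lambda x:A@x-z,[0,0,.09],loss='soft_l1',f_scale=.001).x
        w=brass&(r>.032)&(r<.074)&(abs(P[:,2]-(q@f[:2]+f[2]))<.005); a=np.arctan2(q[w,1],q[w,0])
        print(n,'rim top z %.4f slope %s'%(f[2],f[:2].round(3)),k.sum(),'arms %.1f'%np.degrees(np.angle(np.exp(4j*a).mean())/4),w.sum())
    s=bot.read_state();R=np.array(s['tcp_rot']);print('yaw %.1f'%np.degrees(np.arctan2(R[1,1],R[0,1])),s['joint_positions'][5],s['moment'],s['time_s'])
E
python3 -c "
from h import *
check()"
```

```text
top rim top z 0.0900 slope [0. 0.] 0 arms nan 0
side rim top z 0.0881 slope [-0.059 -0.002] 1098 arms 6.2 358
yaw 116.1 -130.70569795641524 [-0.09873625  0.21346435  0.00204138] 5.5167h.py:34: RuntimeWarning: Mean of empty slice.
  print(n,'rim top z %.4f slope %s'%(f[2],f[:2].round(3)),k.sum(),'arms %.1f'%np.degrees(np.angle(np.exp(4j*a).mean())/4),w.sum())
  ret = ret.dtype.type(ret / rcount)
```

Request:
move_arm([
  {"xyz": [0,0,0],"roll": 0.05,"grip": 100},
  {"xyz": [0,0,0],"roll": 0.05,"grip": 100},
  {"xyz": [0,0,0],"roll": 0.05,"grip": 100},
  {"xyz": [0,0,0],"roll": 0.05,"grip": 100},
  {"xyz": [0,0,0],"roll": -0.04,"grip": 100},
])

```text
time_s: 5.93
position: [0.5513, -0.0292, 0.0821]
tcp_rot: [[-0.957, -0.289, 0.0], [-0.289, 0.957, 0.0], [-0.0, 0.0, -1.0]]
force: [-0.2, -0.4, 0.1]
opening: 1.0
grasp_force: 0.0
```

Request:
move_arm([
  {"xyz": [0,0,0],"roll": 0.05,"grip": 100},
  {"xyz": [0,0,0],"roll": 0.05,"grip": 100},
  {"xyz": [0,0,0],"roll": 0.05,"grip": 100},
  {"xyz": [0,0,0],"roll": 0.05,"grip": 100},
  {"xyz": [0,0,0],"roll": -0.04,"grip": 100},
])

```text
time_s: 6.35
position: [0.5513, -0.0291, 0.0821]
tcp_rot: [[-0.991, -0.133, 0.0], [-0.133, 0.991, 0.0], [-0.0, 0.0, -1.0]]
force: [-0.1, 0.5, 0.5]
opening: 0.998
grasp_force: 0.0
```

Request:
move_arm([
  {"xyz": [0,0,0],"roll": 0.05,"grip": 100},
  {"xyz": [0,0,0],"roll": 0.05,"grip": 100},
  {"xyz": [0,0,0],"roll": 0.05,"grip": 100},
  {"xyz": [0,0,0],"roll": 0.05,"grip": 100},
  {"xyz": [0,0,0],"roll": -0.04,"grip": 100},
])

```text
time_s: 6.77
position: [0.5514, -0.0292, 0.0822]
tcp_rot: [[-1.0, 0.027, 0.001], [0.027, 1.0, 0.0], [-0.001, 0.0, -1.0]]
force: [-0.3, 0.1, -0.1]
opening: 0.997
grasp_force: 0.0
```

Request:
move_arm([
  {"xyz": [0,0,0],"roll": 0.05,"grip": 100},
  {"xyz": [0,0,0],"roll": 0.05,"grip": 100},
  {"xyz": [0,0,0],"roll": 0.05,"grip": 100},
  {"xyz": [0,0,0],"roll": 0.05,"grip": 100},
  {"xyz": [0,0,0],"roll": -0.04,"grip": 100},
])

```text
time_s: 7.18
position: [0.5516, -0.0291, 0.0822]
tcp_rot: [[-0.983, 0.186, 0.001], [0.186, 0.983, 0.0], [-0.001, 0.0, -1.0]]
force: [-0.5, -1.0, 0.4]
opening: 1.0
grasp_force: 0.0
```

```bash
python3 -W ignore -c "
from h import *
check()"
```

```text
top rim top z 0.0900 slope [0. 0.] 0 arms nan 0
side rim top z 0.0880 slope [-0.054  0.032] 1190 arms -32.1 278
yaw 79.3 -94.00397814501699 [ 0.0047556  -0.02722296 -0.0128506 ] 7.2833
```

Request:
move_arm([
  {"xyz": [0,0,0],"roll": 0.05,"grip": 100},
  {"xyz": [0,0,0],"roll": 0.05,"grip": 100},
  {"xyz": [0,0,0],"roll": 0.05,"grip": 100},
  {"xyz": [0,0,0],"roll": 0.05,"grip": 100},
  {"xyz": [0,0,0],"roll": -0.04,"grip": 100},
])

```text
time_s: 7.7
position: [0.5515, -0.0292, 0.0822]
tcp_rot: [[-0.94, 0.341, 0.001], [0.341, 0.94, 0.0], [-0.001, 0.0, -1.0]]
force: [0.2, -0.8, 0.3]
opening: 1.002
grasp_force: 0.0
```

Request:
move_arm([
  {"xyz": [0,0,0],"roll": 0.05,"grip": 100},
  {"xyz": [0,0,0],"roll": 0.05,"grip": 100},
  {"xyz": [0,0,0],"roll": 0.05,"grip": 100},
  {"xyz": [0,0,0],"roll": 0.05,"grip": 100},
  {"xyz": [0,0,0],"roll": -0.04,"grip": 100},
])

```text
time_s: 8.12
position: [0.5515, -0.0292, 0.0822]
tcp_rot: [[-0.874, 0.487, 0.001], [0.487, 0.874, 0.0], [-0.0, 0.0, -1.0]]
force: [-0.6, 0.5, -0.1]
opening: 1.004
grasp_force: 0.0
```

Request:
move_arm([
  {"xyz": [0,0,0],"roll": 0.05,"grip": 100},
  {"xyz": [0,0,0],"roll": 0.05,"grip": 100},
  {"xyz": [0,0,0],"roll": 0.05,"grip": 100},
  {"xyz": [0,0,0],"roll": 0.05,"grip": 100},
  {"xyz": [0,0,0],"roll": -0.04,"grip": 100},
])

```text
time_s: 8.53
position: [0.5516, -0.0292, 0.0822]
tcp_rot: [[-0.785, 0.62, 0.001], [0.62, 0.785, 0.0], [-0.001, 0.001, -1.0]]
force: [-0.5, 0.6, 0.1]
opening: 0.998
grasp_force: 0.0
```

Request:
move_arm([
  {"xyz": [0,0,0],"roll": 0.05,"grip": 100},
  {"xyz": [0,0,0],"roll": 0.05,"grip": 100},
  {"xyz": [0,0,0],"roll": 0.05,"grip": 100},
  {"xyz": [0,0,0],"roll": 0.05,"grip": 100},
  {"xyz": [0,0,0],"roll": -0.04,"grip": 100},
])

```text
time_s: 8.95
position: [0.5518, -0.0293, 0.0823]
tcp_rot: [[-0.676, 0.737, 0.001], [0.737, 0.676, 0.0], [-0.001, 0.001, -1.0]]
force: [0.8, -1.3, -0.6]
opening: 1.002
grasp_force: 0.0
```

Request:
move_arm([
  {"xyz": [0,0,0],"roll": 0.05,"grip": 100},
  {"xyz": [0,0,0],"roll": 0.05,"grip": 100},
  {"xyz": [0,0,0],"roll": 0.05,"grip": 100},
  {"xyz": [0,0,0],"roll": 0.05,"grip": 100},
  {"xyz": [0,0,0],"roll": -0.04,"grip": 100},
])

```text
time_s: 9.37
position: [0.5517, -0.0293, 0.0822]
tcp_rot: [[-0.55, 0.835, 0.001], [0.835, 0.55, 0.0], [-0.001, 0.001, -1.0]]
force: [0.5, 0.1, 0.2]
opening: 0.999
grasp_force: 0.0
```

```bash
python3 -W ignore -c "
from h import *
check()"
```

```text
top rim top z 0.0900 slope [0. 0.] 0 arms nan 0
side rim top z 0.0878 slope [-0.019  0.07 ] 1509 arms 11.5 273
yaw 33.5 -48.109715546502784 [-0.10172084 -0.05404735  0.01794154] 9.4667
```

Request:
move_arm([
  {"xyz": [0,0,0],"roll": 0.05,"grip": 100},
  {"xyz": [0,0,0],"roll": 0.05,"grip": 100},
  {"xyz": [0,0,0],"roll": 0.05,"grip": 100},
  {"xyz": [0,0,0],"roll": 0.05,"grip": 100},
  {"xyz": [0,0,0],"roll": -0.04,"grip": 100},
])

```text
time_s: 9.88
position: [0.5515, -0.0293, 0.0822]
tcp_rot: [[-0.41, 0.912, 0.001], [0.912, 0.41, 0.0], [-0.0, 0.001, -1.0]]
force: [1.3, -0.5, 0.2]
opening: 1.003
grasp_force: 0.0
```

Request:
move_arm([
  {"xyz": [0,0,0],"roll": 0.05,"grip": 100},
  {"xyz": [0,0,0],"roll": 0.05,"grip": 100},
  {"xyz": [0,0,0],"roll": 0.05,"grip": 100},
  {"xyz": [0,0,0],"roll": 0.05,"grip": 100},
  {"xyz": [0,0,0],"roll": -0.04,"grip": 100},
])

```text
time_s: 10.3
position: [0.5515, -0.0293, 0.0822]
tcp_rot: [[-0.259, 0.966, 0.001], [0.966, 0.259, 0.0], [-0.0, 0.001, -1.0]]
force: [1.0, 0.1, -0.3]
opening: 1.001
grasp_force: 0.0
```

Request:
move_arm([
  {"xyz": [0,0,0],"roll": 0.05,"grip": 100},
  {"xyz": [0,0,0],"roll": 0.05,"grip": 100},
  {"xyz": [0,0,0],"roll": 0.05,"grip": 100},
  {"xyz": [0,0,0],"roll": 0.05,"grip": 100},
  {"xyz": [0,0,0],"roll": -0.04,"grip": 100},
])

```text
time_s: 10.72
position: [0.5515, -0.0293, 0.0822]
tcp_rot: [[-0.102, 0.995, 0.001], [0.995, 0.102, -0.0], [-0.0, 0.001, -1.0]]
force: [-0.4, 0.2, 0.5]
opening: 1.003
grasp_force: 0.0
```

Request:
move_arm([
  {"xyz": [0,0,0],"roll": 0.05,"grip": 100},
  {"xyz": [0,0,0],"roll": 0.05,"grip": 100},
  {"xyz": [0,0,0],"roll": 0.05,"grip": 100},
  {"xyz": [0,0,0],"roll": 0.05,"grip": 100},
  {"xyz": [0,0,0],"roll": -0.04,"grip": 100},
])

```text
time_s: 11.13
position: [0.5515, -0.0293, 0.0822]
tcp_rot: [[0.058, 0.998, 0.001], [0.998, -0.058, -0.0], [0.0, 0.001, -1.0]]
force: [-0.4, 0.2, -0.4]
opening: 1.005
grasp_force: 0.0
```

Request:
move_arm([
  {"xyz": [0,0,0],"roll": 0.05,"grip": 100},
  {"xyz": [0,0,0],"roll": 0.05,"grip": 100},
  {"xyz": [0,0,0],"roll": 0.05,"grip": 100},
  {"xyz": [0,0,0],"roll": 0.05,"grip": 100},
  {"xyz": [0,0,0],"roll": -0.04,"grip": 100},
])

```text
time_s: 11.55
position: [0.5514, -0.0293, 0.0822]
tcp_rot: [[0.216, 0.976, 0.0], [0.976, -0.216, 0.0], [0.0, 0.0, -1.0]]
force: [0.3, -0.7, -0.5]
opening: 0.999
grasp_force: 0.0
```

```bash
python3 -W ignore -c "
from h import *
check()"
```

```text
top rim top z 0.0900 slope [0. 0.] 0 arms nan 0
side rim top z 0.0877 slope [0.04  0.063] 1261 arms -33.7 311
yaw -12.4 -2.238491459287519 [-0.12313504  0.14514285 -0.00230975] 11.65
```

Request:
move_arm([
  {"xyz": [0,0,0],"roll": 0.05,"grip": 100},
  {"xyz": [0,0,0],"roll": 0.05,"grip": 100},
  {"xyz": [0,0,0],"roll": 0.05,"grip": 100},
  {"xyz": [0,0,0],"roll": 0.05,"grip": 100},
  {"xyz": [0,0,0],"roll": -0.04,"grip": 100},
])

```text
time_s: 12.07
position: [0.5513, -0.0293, 0.0822]
tcp_rot: [[0.37, 0.929, 0.0], [0.929, -0.37, -0.0], [0.0, 0.0, -1.0]]
force: [0.1, -0.3, 0.2]
opening: 0.999
grasp_force: 0.0
```

Request:
move_arm([
  {"xyz": [0,0,0],"roll": 0.05,"grip": 100},
  {"xyz": [0,0,0],"roll": 0.05,"grip": 100},
  {"xyz": [0,0,0],"roll": 0.05,"grip": 100},
  {"xyz": [0,0,0],"roll": 0.05,"grip": 100},
  {"xyz": [0,0,0],"roll": -0.04,"grip": 100},
])

```text
time_s: 12.48
position: [0.5513, -0.0293, 0.0822]
tcp_rot: [[0.513, 0.858, 0.0], [0.858, -0.513, 0.0], [0.0, 0.0, -1.0]]
force: [-0.5, -1.2, 0.7]
opening: 1.0
grasp_force: 0.0
```

Request:
move_arm([
  {"xyz": [0,0,0],"roll": 0.05,"grip": 100},
  {"xyz": [0,0,0],"roll": 0.05,"grip": 100},
  {"xyz": [0,0,0],"roll": 0.05,"grip": 100},
  {"xyz": [0,0,0],"roll": 0.05,"grip": 100},
  {"xyz": [0,0,0],"roll": -0.04,"grip": 100},
])

```text
time_s: 12.9
position: [0.5513, -0.0294, 0.0821]
tcp_rot: [[0.643, 0.766, 0.0], [0.766, -0.643, 0.0], [0.0, 0.0, -1.0]]
force: [0.3, -0.2, -0.2]
opening: 0.999
grasp_force: 0.0
```

Request:
move_arm([
  {"xyz": [0,0,0],"roll": 0.05,"grip": 100},
  {"xyz": [0,0,0],"roll": 0.05,"grip": 100},
  {"xyz": [0,0,0],"roll": 0.05,"grip": 100},
  {"xyz": [0,0,0],"roll": 0.05,"grip": 100},
  {"xyz": [0,0,0],"roll": -0.04,"grip": 100},
])

```text
time_s: 13.32
position: [0.5513, -0.0293, 0.0821]
tcp_rot: [[0.757, 0.654, 0.0], [0.654, -0.757, 0.0], [0.0, 0.0, -1.0]]
force: [-0.2, -0.4, 0.4]
opening: 0.999
grasp_force: 0.0
```

Request:
move_arm([
  {"xyz": [0,0,0],"roll": 0.05,"grip": 100},
  {"xyz": [0,0,0],"roll": 0.05,"grip": 100},
  {"xyz": [0,0,0],"roll": 0.05,"grip": 100},
  {"xyz": [0,0,0],"roll": 0.05,"grip": 100},
  {"xyz": [0,0,0],"roll": -0.04,"grip": 100},
])

```text
time_s: 13.73
position: [0.5513, -0.0293, 0.0822]
tcp_rot: [[0.851, 0.525, 0.0], [0.525, -0.851, -0.0], [0.0, 0.0, -1.0]]
force: [-0.6, -0.5, 0.3]
opening: 1.001
grasp_force: 0.0
```

```bash
python3 -W ignore -c "
from h import *
check()"
```

```text
top rim top z 0.0900 slope [0. 0.] 0 arms nan 0
side rim top z 0.0879 slope [0.061 0.032] 1198 arms 9.9 373
yaw -58.3 43.621374323483174 [-0.07058054  0.11112159 -0.0463903 ] 13.8333
```

Request:
move_arm([
  {"xyz": [0,0,0],"roll": 0.05,"grip": 100},
  {"xyz": [0,0,0],"roll": 0.05,"grip": 100},
  {"xyz": [0,0,0],"roll": 0.05,"grip": 100},
  {"xyz": [0,0,0],"roll": 0.05,"grip": 100},
  {"xyz": [0,0,0],"roll": -0.04,"grip": 100},
])

```text
time_s: 14.25
position: [0.5513, -0.0293, 0.0822]
tcp_rot: [[0.924, 0.382, 0.0], [0.382, -0.924, -0.0], [0.0, 0.0, -1.0]]
force: [0.9, -0.1, -0.8]
opening: 0.997
grasp_force: 0.0
```

Request:
move_arm([
  {"xyz": [0,0,0],"roll": 0.05,"grip": 100},
  {"xyz": [0,0,0],"roll": 0.05,"grip": 100},
  {"xyz": [0,0,0],"roll": 0.05,"grip": 100},
  {"xyz": [0,0,0],"roll": 0.05,"grip": 100},
  {"xyz": [0,0,0],"roll": -0.04,"grip": 100},
])

```text
time_s: 14.67
position: [0.5514, -0.0293, 0.0822]
tcp_rot: [[0.973, 0.23, 0.0], [0.23, -0.973, -0.0], [0.0, 0.0, -1.0]]
force: [-0.4, 0.3, 0.8]
opening: 0.999
grasp_force: 0.0
```

Request:
move_arm([
  {"xyz": [0,0,0],"roll": 0.05,"grip": 100},
  {"xyz": [0,0,0],"roll": 0.05,"grip": 100},
  {"xyz": [0,0,0],"roll": 0.05,"grip": 100},
  {"xyz": [0,0,0],"roll": 0.05,"grip": 100},
  {"xyz": [0,0,0],"roll": -0.04,"grip": 100},
])

```text
time_s: 15.08
position: [0.5515, -0.0293, 0.0822]
tcp_rot: [[0.997, 0.072, 0.001], [0.072, -0.997, -0.0], [0.001, 0.0, -1.0]]
force: [0.6, -0.8, -0.0]
opening: 1.005
grasp_force: 0.0
```

Request:
move_arm([
  {"xyz": [0,0,0],"roll": 0.05,"grip": 100},
  {"xyz": [0,0,0],"roll": 0.05,"grip": 100},
  {"xyz": [0,0,0],"roll": 0.05,"grip": 100},
  {"xyz": [0,0,0],"roll": 0.05,"grip": 100},
  {"xyz": [0,0,0],"roll": -0.04,"grip": 100},
])

```text
time_s: 15.5
position: [0.5516, -0.0293, 0.0822]
tcp_rot: [[0.996, -0.088, 0.001], [-0.088, -0.996, -0.0], [0.001, -0.0, -1.0]]
force: [-0.7, 0.3, 0.7]
opening: 1.001
grasp_force: 0.0
```

Request:
move_arm([
  {"xyz": [0,0,0],"roll": 0.05,"grip": 100},
  {"xyz": [0,0,0],"roll": 0.05,"grip": 100},
  {"xyz": [0,0,0],"roll": 0.05,"grip": 100},
  {"xyz": [0,0,0],"roll": 0.05,"grip": 100},
  {"xyz": [0,0,0],"roll": -0.04,"grip": 100},
])

```text
time_s: 15.92
position: [0.5515, -0.0294, 0.0822]
tcp_rot: [[0.969, -0.246, 0.001], [-0.246, -0.969, -0.0], [0.001, -0.0, -1.0]]
force: [-0.1, -0.4, -0.1]
opening: 1.0
grasp_force: 0.0
```

```bash
python3 -W ignore -c "
from h import *
check()"
```

```text
top rim top z 0.0900 slope [0. 0.] 0 arms nan 0
side rim top z 0.0879 slope [ 0.052 -0.031] 1268 arms -36.0 291
yaw -104.1 89.4727901763646 [0.01780216 0.17714137 0.02065992] 16.0167
```

Request:
move_arm([
  {"xyz": [0,0,0],"roll": 0.05,"grip": 100},
  {"xyz": [0,0,0],"roll": 0.05,"grip": 100},
  {"xyz": [0,0,0],"roll": 0.05,"grip": 100},
  {"xyz": [0,0,0],"roll": 0.05,"grip": 100},
  {"xyz": [0,0,0],"roll": -0.04,"grip": 100},
])

```text
time_s: 16.43
position: [0.5515, -0.0294, 0.0822]
tcp_rot: [[0.918, -0.397, 0.001], [-0.397, -0.918, -0.0], [0.001, -0.0, -1.0]]
force: [-0.0, -0.6, 0.2]
opening: 1.001
grasp_force: 0.0
```

Request:
move_arm([
  {"xyz": [0,0,0],"roll": 0.05,"grip": 100},
  {"xyz": [0,0,0],"roll": 0.05,"grip": 100},
  {"xyz": [0,0,0],"roll": 0.05,"grip": 100},
  {"xyz": [0,0,0],"roll": 0.05,"grip": 100},
  {"xyz": [0,0,0],"roll": -0.04,"grip": 100},
])

```text
time_s: 16.85
position: [0.5516, -0.0295, 0.0822]
tcp_rot: [[0.843, -0.538, 0.001], [-0.538, -0.843, -0.0], [0.001, -0.0, -1.0]]
force: [-0.0, 0.7, 0.2]
opening: 1.003
grasp_force: 0.0
```

Request:
move_arm([
  {"xyz": [0,0,0],"roll": 0.05,"grip": 100},
  {"xyz": [0,0,0],"roll": 0.05,"grip": 100},
  {"xyz": [0,0,0],"roll": 0.05,"grip": 100},
  {"xyz": [0,0,0],"roll": 0.05,"grip": 100},
  {"xyz": [0,0,0],"roll": -0.04,"grip": 100},
])

```text
time_s: 17.27
position: [0.5515, -0.0295, 0.0822]
tcp_rot: [[0.746, -0.666, 0.001], [-0.666, -0.746, -0.0], [0.001, -0.0, -1.0]]
force: [0.1, 0.1, 0.3]
opening: 0.999
grasp_force: 0.0
```

Request:
move_arm([
  {"xyz": [0,0,0],"roll": 0.05,"grip": 100},
  {"xyz": [0,0,0],"roll": 0.05,"grip": 100},
  {"xyz": [0,0,0],"roll": 0.05,"grip": 100},
  {"xyz": [0,0,0],"roll": 0.05,"grip": 100},
  {"xyz": [0,0,0],"roll": -0.04,"grip": 100},
])

```text
time_s: 17.68
position: [0.5515, -0.0295, 0.0822]
tcp_rot: [[0.631, -0.776, 0.001], [-0.776, -0.631, -0.0], [0.001, -0.0, -1.0]]
force: [1.0, 0.3, -0.4]
opening: 1.003
grasp_force: 0.0
```

Request:
move_arm([
  {"xyz": [0,0,0],"roll": 0.05,"grip": 100},
  {"xyz": [0,0,0],"roll": 0.05,"grip": 100},
  {"xyz": [0,0,0],"roll": 0.05,"grip": 100},
  {"xyz": [0,0,0],"roll": 0.05,"grip": 100},
  {"xyz": [0,0,0],"roll": -0.04,"grip": 100},
])

```text
time_s: 18.1
position: [0.5514, -0.0296, 0.0822]
tcp_rot: [[0.499, -0.867, 0.0], [-0.867, -0.499, -0.0], [0.0, -0.0, -1.0]]
force: [-0.1, -0.0, 0.5]
opening: 1.004
grasp_force: 0.0
```

Request:
move_arm([
  {"xyz": [0,0,0],"roll": 0.05,"grip": 100},
  {"xyz": [0,0,0],"roll": 0.05,"grip": 100},
  {"xyz": [0,0,0],"roll": 0.05,"grip": 100},
  {"xyz": [0,0,0],"roll": 0.05,"grip": 100},
  {"xyz": [0,0,0],"roll": -0.04,"grip": 100},
])

```text
time_s: 18.52
position: [0.5513, -0.0295, 0.0821]
tcp_rot: [[0.354, -0.935, 0.0], [-0.935, -0.354, -0.0], [0.0, -0.0, -1.0]]
force: [0.4, 0.2, 0.6]
opening: 0.999
grasp_force: 0.0
```

```bash
python3 -W ignore -c "
from h import *
check()"
```

```text
top rim top z 0.0900 slope [0. 0.] 0 arms nan 0
side rim top z 0.0791 slope [0.001 0.003] 1413 arms -4.5 345
yaw -159.1 144.48626169454334 [ 0.0849238   0.10894336 -0.00412047] 18.6167
```

The wheel has dropped: rim top at 79 mm and flat. Lift off and go over the collar.

Request:
move_arm([
  {"xyz": [0,0,-27],"roll": 0,"grip": 100},
  {"xyz": [0,0,-27],"roll": 0,"grip": 100},
  {"xyz": [0,0,-27],"roll": 0,"grip": 100},
  {"xyz": [0,0,-27],"roll": 0,"grip": 100},
  {"xyz": [39,9.9,0],"roll": 0,"grip": 100},
])

```text
time_s: 19.03
position: [0.5576, -0.0645, 0.1953]
tcp_rot: [[0.362, -0.932, 0.007], [-0.932, -0.362, 0.001], [0.002, -0.007, -1.0]]
force: [1.2, -0.2, -0.6]
opening: 0.998
grasp_force: 0.0
```

Request:
move_arm([
  {"xyz": [39,9.9,0],"roll": 0,"grip": 100},
  {"xyz": [39,9.9,0],"roll": 0,"grip": 100},
  {"xyz": [39,9.9,0],"roll": 0,"grip": 100},
  {"xyz": [39,9.9,0],"roll": 0,"grip": 100},
  {"xyz": [39,9.9,0],"roll": 0,"grip": 100},
])

```text
time_s: 19.45
position: [0.5792, -0.2708, 0.1902]
tcp_rot: [[0.356, -0.935, -0.0], [-0.935, -0.356, 0.0], [-0.0, -0.0, -1.0]]
force: [0.3, 0.5, 0.2]
opening: 1.0
grasp_force: 0.0
```

Request:
move_arm([
  {"xyz": [39,9.9,0],"roll": 0,"grip": 100},
  {"xyz": [0,0,0],"roll": -0.12,"grip": 100},
  {"xyz": [0,0,0],"roll": -0.12,"grip": 100},
  {"xyz": [0,0,0],"roll": -0.12,"grip": 100},
  {"xyz": [0,0,0],"roll": -0.12,"grip": 100},
])

```text
time_s: 19.87
position: [0.5837, -0.3094, 0.1897]
tcp_rot: [[0.75, -0.661, -0.001], [-0.661, -0.75, 0.001], [-0.001, -0.0, -1.0]]
force: [0.4, -0.6, 0.1]
opening: 1.007
grasp_force: 0.0
```

Request:
move_arm([
  {"xyz": [0,0,10],"roll": -0.12,"grip": 100},
  {"xyz": [0,0,10],"roll": -0.12,"grip": 100},
  {"xyz": [0,0,10],"roll": -0.12,"grip": 100},
  {"xyz": [0,0,10],"roll": -0.12,"grip": 100},
  {"xyz": [0,0,0],"roll": -0.12,"grip": 100},
])

```text
time_s: 20.28
position: [0.5826, -0.3079, 0.1476]
tcp_rot: [[0.993, -0.121, -0.004], [-0.121, -0.993, 0.003], [-0.004, -0.003, -1.0]]
force: [0.9, -0.1, 0.5]
opening: 1.003
grasp_force: 0.0
```

Request:
move_arm([
  {"xyz": [0,0,0],"roll": -0.12,"grip": 100},
  {"xyz": [0,0,0],"roll": -0.12,"grip": 100},
  {"xyz": [0,0,0],"roll": 0,"grip": 100},
  {"xyz": [0,0,0],"roll": 0,"grip": 100},
])

```text
time_s: 20.62
position: [0.584, -0.3089, 0.15]
tcp_rot: [[0.994, 0.11, -0.0], [0.11, -0.994, 0.0], [-0.0, -0.0, -1.0]]
force: [0.1, -0.6, 0.2]
opening: 1.004
grasp_force: 0.0
```

```bash
python3 -W ignore - <<'E'
from h import *
check()
c=bot.read_state()
im,d=cap('wrist'); save(im,'w2.png')
P,u,v=cloud('wrist',d,np.ones(d.shape,bool)); p=np.array(c['position'])
k=(np.hypot(P[:,0]-.583,P[:,1]+.309)<.035)
for lo,hi in((.016,.024),(.014,.026)):
    w=k&(P[:,2]>lo)&(P[:,2]<hi); print(w.sum(),P[w].min(0),P[w].max(0),circ(P[w]))
w=k&(P[:,2]>.008);Q=P[w]; h=cv2.convexHull((Q[:,:2]*1e5).astype(np.int32))[:,0]/1e5; print('hull',circ(h),'med z',np.median(Q[:,2]), p)
r=bot.trace('collar','wrist')
for x in r: print(x['conf'],x['mask'].sum(),np.argwhere(x['mask']).mean(0)[::-1])
E
```

```text
top rim top z 0.0795 slope [0.005 0.003] 540 arms -5.3 76
side rim top z 0.0791 slope [-0.     0.001] 1667 arms -3.7 482
yaw -83.6 46.04575206462316 [-0.08448355  0.17709164  0.02991967] 20.7167
1374 [ 0.5636228  -0.33059792  0.01612462] [ 0.60224978 -0.29181792  0.02226451] [ 0.58338683 -0.31120393  0.01541163]
1409 [ 0.5636228  -0.33059792  0.01408229] [ 0.60327733 -0.29181792  0.02226451] [ 0.58358996 -0.31116946  0.01539708]
hull [ 0.59149858 -0.30860654  0.02792558] med z 0.26048547269854216 [ 0.58405164 -0.30900456  0.15013529]
0.94 1511 [320.33090668 236.2574454 ]
```

View pics/w2.png

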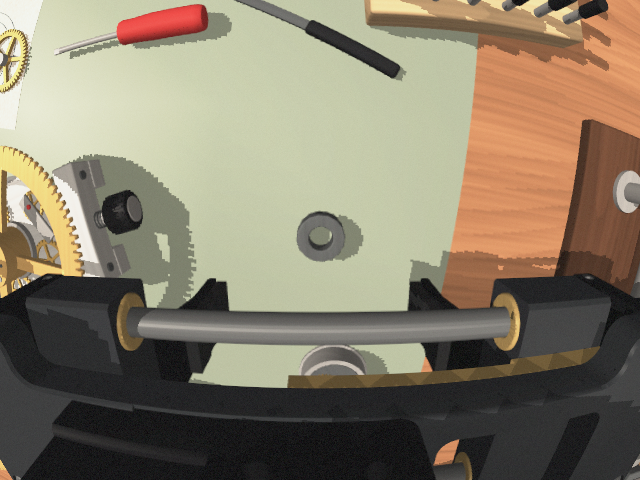

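The collar shows at (320,236), central between the fingers, with the drum clear behind at (333,365). I'll make the small correction, descend and grip.

Request:
move_arm([
  {"xyz": [-0.9,2.1,34],"roll": 0,"grip": 100},
  {"xyz": [0,0,34],"roll": 0,"grip": 100},
  {"xyz": [0,0,34],"roll": 0,"grip": 100},
  {"xyz": [0,0,30],"roll": 0,"grip": 100},
  {"xyz": [0,0,13],"roll": 0,"grip": 100},
])

```text
time_s: 21.23
position: [0.581, -0.3095, 0.001]
tcp_rot: [[0.994, 0.113, -0.006], [0.113, -0.994, 0.004], [-0.005, -0.005, -1.0]]
force: [-0.8, 0.3, -0.7]
opening: 1.001
grasp_force: 0.0
```

Request:
move_arm([
  {"xyz": [0,0,0],"roll": 0,"grip": 60},
  {"xyz": [0,0,0],"roll": 0,"grip": 30},
  {"xyz": [0,0,0],"roll": 0,"grip": 30},
  {"xyz": [0,0,0],"roll": 0,"grip": 30},
  {"xyz": [0,0,0],"roll": 0,"grip": 30},
])

```text
time_s: 21.65
position: [0.5841, -0.3117, 0.0064]
tcp_rot: [[0.993, 0.114, 0.002], [0.114, -0.993, -0.001], [0.001, 0.001, -1.0]]
force: [-0.6, -0.8, -0.6]
opening: 0.708
grasp_force: 0.0
```

Request:
move_arm([
  {"xyz": [0,0,0],"roll": 0,"grip": 30},
  {"xyz": [0,0,0],"roll": 0,"grip": 30},
  {"xyz": [0,0,0],"roll": 0,"grip": 30},
])

```text
time_s: 21.9
position: [0.5836, -0.3113, 0.0055]
tcp_rot: [[0.993, 0.114, 0.0], [0.114, -0.993, -0.0], [0.0, 0.0, -1.0]]
force: [0.0, 0.5, -0.6]
opening: 0.48
grasp_force: 0.0
```

Request:
move_arm([
  {"xyz": [0,0,0],"roll": 0,"grip": 20},
  {"xyz": [0,0,0],"roll": 0,"grip": 20},
  {"xyz": [0,0,0],"roll": 0,"grip": 20},
])

```text
time_s: 22.15
position: [0.5835, -0.3113, 0.0055]
tcp_rot: [[0.993, 0.115, 0.0], [0.115, -0.993, -0.0], [0.0, 0.0, -1.0]]
force: [-0.3, 1.0, 2.4]
opening: 0.447
grasp_force: 30.0
```

Request:
move_arm([
  {"xyz": [0,0,-20],"roll": 0,"grip": 20},
  {"xyz": [0,0,-41],"roll": 0,"grip": 20},
  {"xyz": [0,0,-41],"roll": 0,"grip": 20},
  {"xyz": [0,0,-41],"roll": 0,"grip": 20},
  {"xyz": [0,0,-41],"roll": 0,"grip": 20},
])

```text
time_s: 22.57
position: [0.5828, -0.3108, 0.1901]
tcp_rot: [[0.993, 0.114, -0.001], [0.114, -0.993, 0.001], [-0.001, -0.001, -1.0]]
force: [1.0, -0.8, -1.3]
opening: 0.452
grasp_force: 30.0
```

Request:
move_arm([
  {"xyz": [-0.2,-35.2,0],"roll": 0,"grip": 20},
  {"xyz": [-0.1,-35.2,0],"roll": 0,"grip": 20},
  {"xyz": [-0.2,-35.2,0],"roll": 0,"grip": 20},
  {"xyz": [-0.1,-35.2,0],"roll": 0,"grip": 20},
  {"xyz": [-0.2,-35.2,0],"roll": 0,"grip": 20},
])

```text
time_s: 22.98
position: [0.5616, -0.1349, 0.1888]
tcp_rot: [[0.993, 0.114, -0.001], [0.114, -0.993, 0.0], [-0.001, -0.001, -1.0]]
force: [0.4, -0.1, -1.0]
opening: 0.448
grasp_force: 30.0
```

Request:
move_arm([
  {"xyz": [-0.2,-35.2,0],"roll": 0,"grip": 20},
  {"xyz": [-0.1,-35.2,0],"roll": 0,"grip": 20},
  {"xyz": [-0.2,-35.2,0],"roll": 0,"grip": 20},
  {"xyz": [0,0,0],"roll": 0,"grip": 20},
  {"xyz": [0,0,0],"roll": 0,"grip": 20},
])

```text
time_s: 23.4
position: [0.549, -0.0296, 0.1888]
tcp_rot: [[0.993, 0.118, -0.001], [0.118, -0.993, 0.0], [-0.001, -0.0, -1.0]]
force: [0.3, -1.1, -1.5]
opening: 0.452
grasp_force: 30.0
```

```bash
python3 -W ignore - <<'E'
from h import *
s=bot.read_state();print(s['position'])
im,d=cap('wrist'); save(im[150:400,170:470],'w3.png')
P,u,v=cloud('wrist',d,np.ones(d.shape,bool))
def dist(q,T):
    dz=np.maximum(T[:,2]-q[2],0); return np.sqrt((T[:,0]-q[0])**2+(T[:,1]-q[1])**2+dz**2)-.008
D=np.hypot(P[:,0]-.55,P[:,1]+.031)
t=(D<.016)&(P[:,2]>.1)&(P[:,2]<.135); T=P[t]
f=least_squares(dist,[.55,-.03,.118],args=(T,),loss='soft_l1',f_scale=.001)
print('arbor',t.sum(),f.x,np.median(abs(f.fun)))
k=(D<.035)&(P[:,2]>.175)&(P[:,2]<.225); print('collar pts',k.sum(), P[k].min(0),P[k].max(0))
kt=k&(abs(P[:,2]-.2035)<.004); print(kt.sum(),circ(P[kt]) if kt.any() else 0)
for n in('top','side'):
    im,d=cap(n)
    for r in bot.spot_in('collar',n): print(n,r['conf'],c2w(n,r['at']))
E
```

```text
[ 0.54897835 -0.02960961  0.18882445]
arbor 522 [ 0.55168998 -0.031769    0.11808955] 0.00028068803474537007
collar pts 5042 [ 0.52928843 -0.06091748  0.18444751] [0.56991644 0.00101761 0.22498046]
2945 [ 0.54831514 -0.03133785  0.0174252 ]
side 0.61 [ 0.53875983 -0.03369805  0.20287949]
```

View pics/w3.png

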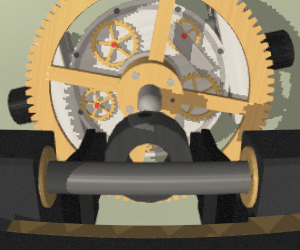

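The crop shows the arbor nose at about (150,98) and the held collar at (148,145). Next I'll fit the collar in the same picture so that calibration bias cancels.

```bash
python3 -W ignore - <<'E'
from h import *
s=bot.read_state();R=np.array(s['tcp_rot']);p=np.array(s['position'])
im,d=cap('wrist')
P,u,v=cloud('wrist',d,np.ones(d.shape,bool))
L=(P-p)@R  # tool coords
A=(np.array([.55169,-.03177,.118])-p)@R; print('arbor tool mm',A*1e3)
k=(abs(L[:,1])<.015)&(abs(L[:,0])<.03)&(L[:,2]>-.02)&(L[:,2]<.008); Q=L[k]
print(np.percentile(Q,[0,1,5,50,95,99,100],axis=0).round(4))
def fit(Q,r,c0): 
    f=least_squares(lambda q:np.hypot(Q[:,0]-q[0],Q[:,1]-q[1])-r,c0,loss='soft_l1',f_scale=.0005); return f.x*1e3,np.median(abs(f.fun))*1e3,len(Q)
wall=Q[(Q[:,2]>-.011)&(Q[:,2]<.004)]
rr=np.hypot(wall[:,0],wall[:,1])
o=wall[rr>.016]; i=wall[rr<.014]
print('outer',fit(o,.02,[0,0])); print('inner',fit(i,.0098,[0,0]))
top=Q[abs(Q[:,2]+.0145)<.002]; rt=np.hypot(*top[:,:2].T); print('top z',np.median(top[:,2]),top.min(0),top.max(0), len(top))
E
```

```text
arbor tool mm [ 1.53109701 -1.13130886 71.03664338]
[[-0.0204 -0.015  -0.0168]
 [-0.0192 -0.0146 -0.0159]
 [-0.0174 -0.0132 -0.0155]
 [ 0.0126  0.0001 -0.0142]
 [ 0.0187  0.0132  0.0002]
 [ 0.0197  0.0146  0.0026]
 [ 0.0201  0.015   0.0042]]
outer (array([-1.10928276,  0.0156905 ]), np.float64(0.19651988780457208), 607)
inner (array([-0.61564426, -0.00979794]), np.float64(0.11705474840531527), 56)
top z -0.01447159740151789 [-0.02037404 -0.01499388 -0.01641519] [ 0.01926742  0.01494544 -0.01251059] 2095
```

```bash
python3 -W ignore - <<'E'
from h import *
s=bot.read_state();R=np.array(s['tcp_rot']);p=np.array(s['position']); print(p)
im,d=cap('wrist')
P,u,v=cloud('wrist',d,np.ones(d.shape,bool)); s2=bot.read_state(); print(s2['position'])
L=(P-np.array(s2['position']))@np.array(s2['tcp_rot'])
t=(np.hypot(P[:,0]-.551,P[:,1]+.031)<.016)&(P[:,2]>.1)&(P[:,2]<.135);T=L[t]
def dist(q,T):
    dz=np.maximum(q[2]-T[:,2],0); return np.sqrt((T[:,0]-q[0])**2+(T[:,1]-q[1])**2+dz**2)-.008
f=least_squares(dist,[0,0,.07],args=(T,),loss='soft_l1',f_scale=.001);print('arbor tool mm',f.x*1e3,np.median(abs(f.fun)))
print('world',R@f.x+p)
E
```

```text
[ 0.55021371 -0.03299652  0.18902969]
[ 0.55010299 -0.03291052  0.18900671]
arbor tool mm [ 0.90355941 -2.65972083 71.22353968] 0.0002701881386515661
world [ 0.5508246  -0.03026509  0.11780575]
```

Request:
move_arm([
  {"xyz": [0,0,0],"roll": 0,"grip": 20},
  {"xyz": [0,0,0],"roll": 0,"grip": 20},
  {"xyz": [0,0,0],"roll": 0,"grip": 20},
  {"xyz": [0,0,0],"roll": 0,"grip": 20},
  {"xyz": [0,0,0],"roll": 0,"grip": 20},
])

```text
time_s: 24.17
position: [0.5499, -0.0317, 0.1891]
tcp_rot: [[0.993, 0.114, -0.0], [0.114, -0.993, -0.0], [-0.0, -0.0, -1.0]]
force: [1.3, 0.4, -1.3]
opening: 0.455
grasp_force: 30.0
```

```bash
cat > m.py <<'E'
from h import *
def dist(q,T):
    dz=np.maximum(q[2]-T[:,2],0); return np.sqrt((T[:,0]-q[0])**2+(T[:,1]-q[1])**2+dz**2)-.008
for _ in range(2):
    s=bot.read_state(); p=np.array(s['position']);R=np.array(s['tcp_rot'])
    im,d=cap('wrist'); m=bot.camera_model('wrist')
    P,u,v=cloud('wrist',d,np.ones(d.shape,bool)); s2=bot.read_state()
    L=(P-np.array(s2['position']))@np.array(s2['tcp_rot'])
    W=L@R.T+p
    t=(np.hypot(W[:,0]-.551,W[:,1]+.031)<.014)&(W[:,2]>.1)&(W[:,2]<.135)
    f=least_squares(dist,[0,0,.126-.008],args=(L[t],),loss='soft_l1',f_scale=.001) if 0 else least_squares(dist,[0,0,p[2]-.118],args=(L[t],),loss='soft_l1',f_scale=.001)
    w=(abs(L[:,1])<.015)&(abs(L[:,0])<.03)&(L[:,2]>-.011)&(L[:,2]<.004); o=L[w]; r=np.hypot(o[:,0],o[:,1]); 
    g=lambda Q,rad: least_squares(lambda q:np.hypot(Q[:,0]-q[0],Q[:,1]-q[1])-rad,[0,0],loss='soft_l1',f_scale=.0005).x*1e3
    print(p.round(4),'arbor',(f.x*1e3).round(2),t.sum(),'outer',g(o[r>.016],.02).round(2),'inner',g(o[r<.014],.0098).round(2),'world',(R@f.x+p).round(4),'d',np.linalg.norm(np.array(s2['position'])-p))
E
python3 -W ignore m.py
```

```text
[ 0.5499 -0.0317  0.1891] arbor [ 1.14 -1.39 71.39] 490 outer [-1.06  0.03] inner [-0.54  0.03] world [ 0.5508 -0.0302  0.1177] d 5.937674394717765e-05
[ 0.5499 -0.0317  0.1892] arbor [ 1.11 -1.34 71.31] 489 outer [-1.06  0.04] inner [-0.6  -0.01] world [ 0.5508 -0.0302  0.1179] d 3.001179456257449e-05
```

Request:
move_arm([
  {"xyz": [1.9,-1.4,15],"roll": 0,"grip": 20},
  {"xyz": [0,0,19],"roll": 0,"grip": 20},
  {"xyz": [0,0,10],"roll": 0,"grip": 20},
  {"xyz": [0,0,4],"roll": 0,"grip": 20},
  {"xyz": [0,0,0],"roll": 0,"grip": 20},
])

```text
time_s: 24.68
position: [0.5508, -0.0298, 0.1401]
tcp_rot: [[0.993, 0.115, -0.003], [0.115, -0.993, 0.001], [-0.002, -0.001, -1.0]]
force: [0.5, 0.7, -1.6]
opening: 0.454
grasp_force: 30.0
```

Request:
move_arm([
  {"xyz": [0,0,0],"roll": 0,"grip": 20},
  {"xyz": [0,0,0],"roll": 0,"grip": 20},
  {"xyz": [0,0,0],"roll": 0,"grip": 20},
  {"xyz": [0,0,0],"roll": 0,"grip": 20},
  {"xyz": [0,0,0],"roll": 0,"grip": 20},
])

```text
time_s: 25.1
position: [0.5519, -0.0301, 0.1417]
tcp_rot: [[0.993, 0.115, 0.001], [0.115, -0.993, -0.0], [0.001, 0.0, -1.0]]
force: [0.3, -1.0, -1.1]
opening: 0.452
grasp_force: 30.0
```

```bash
python3 -W ignore m.py; python3 -c "
from h import *
im,d=cap('wrist'); save(cv2.resize(im[190:330,230:410],(720,560),interpolation=2),'w4.png')"
```

```text
[ 0.5519 -0.0301  0.1417] arbor [-0.58 -0.07 23.45] 73 outer [-1.07  0.03] inner [-0.55  0.03] world [ 0.5514 -0.0302  0.1183] d 0.00014215967946558456
[ 0.5519 -0.0301  0.1416] arbor [-0.16 -0.03 22.93] 73 outer [-1.06  0.07] inner [-0.63  0.02] world [ 0.5517 -0.0301  0.1187] d 0.0001696902479211981
```

View pics/w4.png

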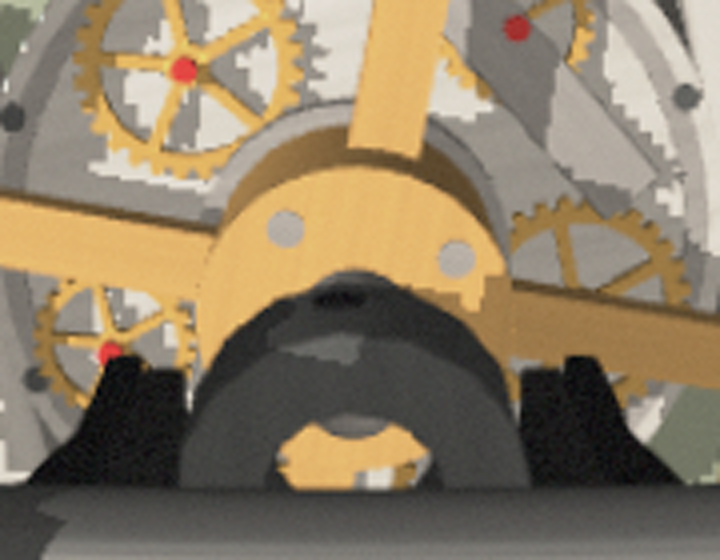

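The nose is seen centred through the bore, at (355,430) against a bore middle of about (353,440). I'll descend gently and watch the force.

Request:
move_arm([
  {"xyz": [0,0,5],"roll": 0,"grip": 20},
  {"xyz": [0,0,4],"roll": 0,"grip": 20},
  {"xyz": [0,0,3],"roll": 0,"grip": 20},
  {"xyz": [0,0,3],"roll": 0,"grip": 20},
  {"xyz": [0,0,2],"roll": 0,"grip": 20},
])

```text
time_s: 25.67
position: [0.5513, -0.03, 0.1234]
tcp_rot: [[0.993, 0.115, -0.001], [0.115, -0.993, 0.0], [-0.001, -0.0, -1.0]]
force: [-1.2, 0.7, -1.7]
opening: 0.451
grasp_force: 30.0
```

Request:
move_arm([
  {"xyz": [0,0,4],"roll": 0,"grip": 20},
  {"xyz": [0,0,4],"roll": 0,"grip": 20},
  {"xyz": [0,0,4],"roll": 0,"grip": 20},
  {"xyz": [0,0,4],"roll": 0,"grip": 20},
  {"xyz": [0,0,3],"roll": 0,"grip": 20},
])

```text
time_s: 26.08
position: [0.5514, -0.03, 0.1046]
tcp_rot: [[0.993, 0.115, -0.001], [0.115, -0.993, 0.0], [-0.0, -0.0, -1.0]]
force: [1.3, -0.2, -2.7]
opening: 0.452
grasp_force: 30.0
```

Request:
move_arm([
  {"xyz": [0,0,2],"roll": 0,"grip": 20},
  {"xyz": [0,0,1],"roll": 0,"grip": 20},
  {"xyz": [0,0,0],"roll": 0,"grip": 20},
])

```text
time_s: 26.33
position: [0.5515, -0.03, 0.1019]
tcp_rot: [[0.993, 0.115, -0.0], [0.115, -0.993, 0.0], [-0.0, -0.0, -1.0]]
force: [0.3, -0.1, -1.5]
opening: 0.455
grasp_force: 30.0
```

Request:
move_arm([
  {"xyz": [0,0,1],"roll": 0,"grip": 20},
  {"xyz": [0,0,0.5],"roll": 0,"grip": 20},
  {"xyz": [0,0,0],"roll": 0,"grip": 60},
  {"xyz": [0,0,0],"roll": 0,"grip": 100},
  {"xyz": [0,0,0],"roll": 0,"grip": 100},
])

```text
time_s: 26.75
position: [0.5519, -0.0301, 0.101]
tcp_rot: [[0.993, 0.115, 0.001], [0.115, -0.993, -0.0], [0.001, 0.0, -1.0]]
force: [-0.2, -0.2, -0.0]
opening: 0.597
grasp_force: 0.0
```

Request:
move_arm([
  {"xyz": [0,0,0],"roll": 0,"grip": 100},
  {"xyz": [0,0,0],"roll": 0,"grip": 100},
  {"xyz": [0,0,0],"roll": 0,"grip": 100},
  {"xyz": [0,0,0],"roll": 0,"grip": 100},
  {"xyz": [0,0,0],"roll": 0,"grip": 100},
])

```text
time_s: 27.17
position: [0.5516, -0.03, 0.1007]
tcp_rot: [[0.993, 0.115, 0.0], [0.115, -0.993, -0.0], [0.0, 0.0, -1.0]]
force: [-0.6, -0.4, 0.4]
opening: 0.951
grasp_force: 0.0
```

Request:
move_arm([
  {"xyz": [0,0,-15],"roll": 0,"grip": 100},
  {"xyz": [0,0,-25],"roll": 0,"grip": 100},
  {"xyz": [0,0,-30],"roll": 0,"grip": 100},
  {"xyz": [0,0,-30],"roll": 0,"grip": 100},
  {"xyz": [0,0,0],"roll": 0,"grip": 100},
])

```text
time_s: 27.58
position: [0.5555, -0.0309, 0.2064]
tcp_rot: [[0.993, 0.115, 0.012], [0.115, -0.993, -0.003], [0.011, 0.004, -1.0]]
force: [0.7, -0.5, 0.3]
opening: 1.0
grasp_force: 0.0
```

Request:
move_arm([
  {"xyz": [-20,-35,0],"roll": 0,"grip": 100},
  {"xyz": [-20,-35,0],"roll": 0,"grip": 100},
  {"xyz": [-20,-35,0],"roll": 0,"grip": 100},
  {"xyz": [0,-40,0],"roll": 0,"grip": 100},
  {"xyz": [0,-40,0],"roll": 0,"grip": 100},
])

```text
time_s: 28.0
position: [0.4687, 0.1479, 0.2003]
tcp_rot: [[0.994, 0.113, -0.002], [0.113, -0.994, -0.0], [-0.002, 0.0, -1.0]]
force: [1.4, -0.1, 0.1]
opening: 0.995
grasp_force: 0.0
```

```bash
python3 -W ignore - <<'E'
from h import *
check()
for n in('top','side'):
    im,d=cap(n)
    P,u,v=cloud(n,d,np.ones(d.shape,bool)); D=np.hypot(P[:,0]-.551,P[:,1]+.03)
    k=(D<.024)&(P[:,2]>.104)&(P[:,2]<.119); Q=P[k]; print(n,Q.min(0).round(4),Q.max(0).round(4),np.median(Q,0).round(4))
    if n=='side': save(cv2.resize(im[190:350,290:470],(675,600),interpolation=2),'fin.png')
print(bot.read_state()['position'])
E
```

```text
top rim top z 0.0800 slope [0.001 0.   ] 1442 arms -3.8 388
side rim top z 0.0791 slope [0.001 0.002] 1654 arms -3.9 482
yaw -83.0 87.80842525739338 [-0.07899963  0.17017956 -0.03467796] 28.1
top [ 0.5319 -0.0473  0.1041] [ 0.5711 -0.0093  0.1187] [ 0.5494 -0.0282  0.1138]
side [ 0.5314 -0.0501  0.1041] [ 0.5706 -0.0101  0.1189] [ 0.5459 -0.0343  0.1127]
[0.47029143 0.14783126 0.20036182]
```

View pics/fin.png

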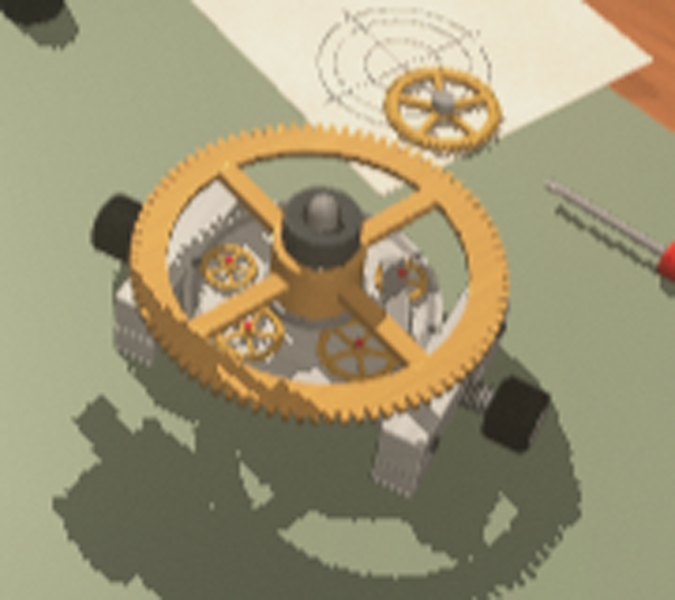

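The picture shows the collar at (322,230) flat on the hub around the arbor, with its top at about 114 mm. The wheel is flat and home, and the robot is clear, so I'm handing in.

```bash
python3 -c "
from rig import bot
print(bot.hand_in())"
```

```text
the job is handed in; nothing more can be done
None
```

The job is handed in at about 28 s: the last check before that showed the wheel home and flat on the flange, the collar lying on its hub round the arbor and the gripper clear; the hand-in returned no verdict.

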